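# Pop a tin from the spring dispenser and trap it in the lane

### The arm

A 7-joint arm with a two-finger parallel gripper is mounted at the origin on the work surface. World frame = base frame: x ahead of the robot, y to its left, z up, the work surface at z = 0. Lengths are in m, angles in rad, forces in N, time in s.
With the tool pointing down it reaches from about 0.4 to 0.85 m from the base axis. Payload 10.4 kg.
Tool frame: the origin (TCP) lies at the very end of the fingers, on their centre line; the grasp point (between the pads) lies 19 mm behind it; x points along the fingers, z is the direction in which the jaws open and shut, and the axes are right-handed (so a half turn about x gives the same grasp; the last joint's range is limited). The gripper opens to 85 mm and grips with 20 to 120 N. Pads are 22 mm wide; open, the fingers measure 114 mm over their backs; the gripper's body (76 mm by 85 mm) begins 54 mm behind the grasp point. The pads swing forward as they close: fully open they stand 13 mm farther back than shut.
Start: joints at [1.19, 0.332, -0.065, 1.46, 0.022, 1.35, -0.088], TCP at [0.219, -0.585, 0.231] pointing down, gripper open.
Joint ranges: [-2.6, 2.6], [-0.5, 2.12], [-1.47, 1.34], [0.16, 2.42], [-1.27, 4.41], [0.06, 2.06], [-2.6, 2.6]. Speed limits (rad/s): [2.22, 2.22, 2.79, 2.79, 3.14, 3.14, 3.14].

### API

Orientations are given as a unit quaternion [x, y, z, w].
In Python, from workcell import readout, camera, manip gives the robot as it stands.
- The arm moves only by the shell command python3 -m inch 'ROWS' [FORCE]. ROWS is JSON, a list of rows, each a list of 3 entries, a list of its own where there are three numbers: the turn, a rotation vector about the tool's x, y, z in degrees, then the shift along the tool's x, y, z in mm, then the closure, from 0 (fully open) to 1 (shut). In form: [[[wx, wy, wz], [dx, dy, dz], hand], ...]. A call has 1 to 10 rows; each row is the pose to reach, as a shift and turn from the pose measured when the call began, along the tool's axes at that moment; what a row does not reach only later rows make up. A row lasts 1/8 s, in which the tool goes at most 62.5 mm and 10.7 degrees, less where a joint would pass 70% of its speed; a pose out of reach is approached as far as the arm can. A call with a gripper value outside its range is refused whole. The fingers move at their own pace and stop on an object; FORCE is the grip in N (left out, the last holds). Time passes only in rows, so rows that repeat a pose let the fingers close. It gives the time, the measured TCP pose, the force and the opening at its end, in the units of the state.
- readout.get_obs(): the state, without advancing time (a new reading comes with each control period).
- camera(name): name is "scene" or "top" or "wrist"; returns a dict with "pixels" (420x560x3 uint8, red, green, blue), "range_z" (420x560 float32, m along the optical axis (not along the pixel's ray), 0 where there is no reading), "intrinsics" (3x3 intrinsics, pixels), "extrinsics" (4x4, takes a point from world to camera coordinates); the wrist camera has in their place "T_tool_cam" (4x4, takes a point from camera to tool coordinates, whose origin is the TCP and whose axes are the tool frame's). Camera axes: x right, y down, z forward; pixel columns grow to the right and rows downward; lengths in m; the calibration is good to about 2 mm. A picture is of the moment at which its call begins: read the wrist's pose just before it.
- manip.hand_in(): hands the job in, once; it reports no verdict.
The state is a dict: "clock": time; "joint_pos": joint angles; "joint_velocities": joint speeds; "tau": joint torques, N m; "position": TCP position; "ee_rot": TCP orientation; "ft_force": force on the tool from outside, world axes, zero at the start; "torque": the same for the moment, N m; "grip_width": opening from 0.0 (shut) to 1.0 (fully open).
Only numpy, scipy, OpenCV 4.12 (cv2) and the standard library are available. Lean on these libraries where they do the work, as an engineer would, in place of code of your own. Each camera call takes 0.05 s, during which the arm holds its last target.

### The job

Get the tin out of the sloped dispenser without letting it slide off the open lower end: hold one finger down in the lane below the tin as a barrier, beside the release plate, and with the other finger press the release plate fully down, so that the tin pops out of its seat, slides down and is caught by the barrier finger. Do not grip, lift or carry the tin, and leave the other things on the table alone. Finish while still holding: release plate kept down by one finger, the tin at rest against the other.

Things in the scene. Friction and masses are not known exactly. Their poses are not given: they have to be found in the camera images.
- dispenser: Steel tin dispenser fixed to the table, 290 x 165 mm in plan. Origin on the table under its middle, z up. Its straight lane (centreline y = 0) descends towards its -x at 15 degrees. Slippery floor 72 mm wide between side walls 3 mm thick and 16 mm high. Floor height: 78.6 mm at the seat (x = 75 mm), 47.8 mm at x = -40 mm (beside the plate), 25 mm at the open lower end (x = -125 mm).
- plate_top (a point): Centre of the top face of the release plate: level, aluminium, 50 mm along the lane x 56 mm across it, beside the lane on a black housing, at (-40, 78) mm in the dispenser's frame. Top 69.8 mm above the table when up, 57.8 mm when fully down, then 10 mm above the lane floor beside it: a tip in the lane at the same height still bars the 28 mm high tin.
- release (a joint): Travel of the release plate, m: 0 = up, 0.012 = fully down. Spring return: 2.3 N to start, about 5 N at the bottom. It sinks the gate, an 8 mm high dark strip across the lane floor just below the tin (x = 39 mm), and frees the tin at about 8 mm of travel.
- tin_center (a point): Centre (half-way up) of the tin to be released: flat round metal tin with lid, 66 mm diameter, 28 mm high, about 0.2 kg, loose in its seat at the upper end of the lane, tilted with it. Freed, it is pushed by a spring (about 3 N) for 34 mm, then slides by its weight and runs off the open end in under a second. It shall stop over 40 mm from the seat, wholly on the lane.
- seat (a point): Point on the lane floor under the middle of the seated tin, at (75, 0, 78.6) mm in the dispenser's frame.
- lane_mouth (a point): Middle of the floor's edge at the open lower end of the lane, at (-125, 0, 25) mm in the dispenser's frame.
- spare_tin: A second tin like the first, standing on the table beside the dispenser at its plate side, uphill of the plate. Not part of the job. Origin under its centre.
- jar: White jar with steel lid, 56 mm diameter, 70 mm high, beside the lane away from the plate. Not part of the job.
- spoon: Wooden spoon, 190 mm, lying beside the lane away from the plate. Not part of the job.
- mug: White mug, 80 mm diameter, 90 mm high, on the table's right. Not part of the job.
- bowl: Steel bowl, 160 mm diameter, 60 mm high, on the table's right. Not part of the job.
- spatula: Spatula with black handle lying on the table's left. Not part of the job.
- canister: Steel canister with black lid, 80 mm diameter, 130 mm high, on the table's left. Not part of the job.

How it is judged:
By the outcome, as a careful person would: the job done as asked, in the order asked, and still so for the second after the job is handed in, while the arm keeps its last pose, push and grip.
It also fails if it takes over 40 s, if anything falls off the work surface, if the arm or the gripper's body presses on something with over 40 N, if the wrist force passes 120 N, or if a joint passes its speed limit or range.

## Working session

There is one attempt and no reset: what is moved stays moved. The work goes in short steps, Python scripts to look and compute and a shell command to move; the robot and the scene stay as the last step left them, time stands still between calls to the robot, and variables do not carry over. Pictures are saved under pics/ and viewed, and the job is handed in when it is done.

```bash
ls; mkdir -p pics; python3 - <<'E'
from workcell import readout, camera
import cv2,numpy as np
o=readout.get_obs();print(o)
for n in("scene","top"):
    c=camera(n);cv2.imwrite(f"pics/{n}0.png",c["pixels"][:,:,::-1]);np.savez(f"pics/{n}0.npz",**{k:v for k,v in c.items()})
    print(n,c["intrinsics"],c["extrinsics"])
E
```

```text
pics
{'clock': 0.0, 'joint_pos': array([ 1.1904056 ,  0.3328944 , -0.06472022,  1.46094366,  0.02160875,
        1.3498501 , -0.08848339]), 'joint_velocities': array([-0.00049189, -0.00148831, -0.00037245, -0.00087659, -0.00088659,
       -0.00130317, -0.00016995]), 'tau': array([-4.91128435e-05, -6.25451231e+01,  4.87286272e-02, -3.91592360e+01,
        1.60174852e-02,  1.00434740e-02,  2.35576243e-05]), 'position': array([ 0.21875704, -0.58508079,  0.23050077]), 'ee_rot': array([ 0.40329495,  0.58142257, -0.40276894,  0.58058433]), 'ft_force': array([ 0.25068474, -0.33078655, -0.02026654]), 'torque': array([-0.04593633,  0.0053225 , -0.02572224]), 'grip_width': 0.9951697401122932}
scene [[384.29448514   0.         274.77125739]
 [  0.         384.29448514 208.78453399]
 [  0.           0.           1.        ]] [[ 0.28185455  0.95921446  0.02157843 -0.18449029]
 [ 0.60552516 -0.16039137 -0.77949592 -0.26765874]
 [-0.74424277  0.23277075 -0.62603552  1.52521173]
 [ 0.          0.          0.          1.        ]]
top [[392.06167215   0.         282.76992506]
 [  0.         392.06167215 203.91964544]
 [  0.           0.           1.        ]] [[-1.52296087e-01 -9.88334438e-01  9.69636983e-04  8.77218509e-02]
 [-9.66254528e-01  1.48687349e-01 -2.10343193e-01  5.65884575e-01]
 [ 2.07745249e-01 -3.29713614e-02 -9.77627128e-01  1.13430292e+00]
 [ 0.00000000e+00  0.00000000e+00  0.00000000e+00  1.00000000e+00]]
```

View pics/scene0.png

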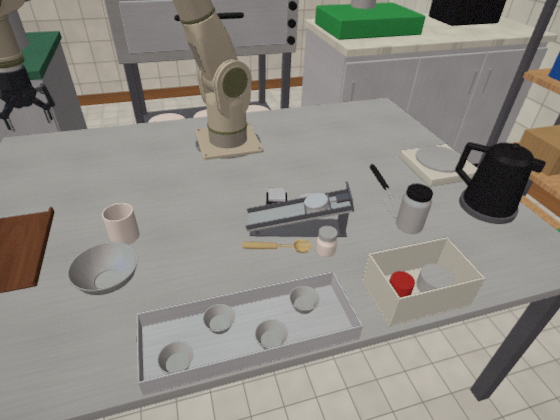

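View pics/top0.png

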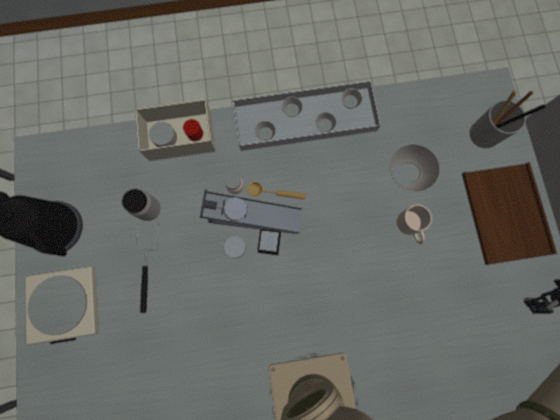

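The top view shows the lane running from (201,203) to (300,222), the seated tin at (235,208), the plate at (269,241) and the spare tin at (235,246). Next I'll get precise positions.

```bash
cat > h.py <<'E'
import numpy as np,cv2
def ray_plane(c,u,v,z):
    K=c["intrinsics"];T=c["extrinsics"];R=T[:3,:3];t=T[:3,3]
    d=R.T@np.linalg.inv(K)@np.array([u,v,1.]);o=-R.T@t
    return o+d*(z-o[2])/d[2]
def depth_pts(c):
    K=c["intrinsics"];T=c["extrinsics"];D=c["range_z"];v,u=np.mgrid[:420,:560]
    P=np.stack([(u-K[0,2])/K[0,0]*D,(v-K[1,2])/K[1,1]*D,D],-1)
    return (P-T[:3,3])@T[:3,:3]
E
python3 - <<'E'
from h import *
c=dict(np.load("pics/top0.npz"));P=depth_pts(c)
for n,u,v in[("plate",269,241),("tin",235,208),("spare",235,246),("lane",280,216),("lane2",262,212)]:
    print(n,P[v,u].round(4))
im=c["pixels"][180:270,180:320,::-1]
cv2.imwrite("pics/topc.png",cv2.resize(im,None,fx=5.7,fy=5.7,interpolation=cv2.INTER_CUBIC))
E
```

```text
plate [0.4659 0.0583 0.0691]
tin [0.5721 0.1419 0.1058]
spare [0.4714 0.1638 0.0295]
lane [0.5406 0.0141 0.0399]
lane2 [0.5584 0.0668 0.0552]
```

View pics/topc.png

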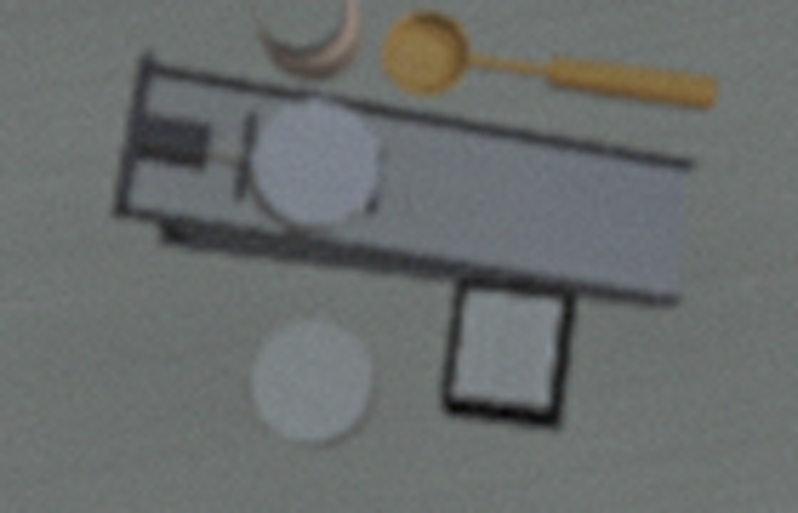

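```bash
cat >> h.py <<'E'
from scipy.spatial.transform import Rotation as Rn
yaw=np.radians(74.2); O=np.array([.552,.0756,0])
def setdisp(y,o):
    global yaw,O; yaw=y;O=np.array(o)
def D2W(p): return O+Rn.from_euler('z',yaw).apply(p)
def goal(o,tgt,sgn):
    R=Rn.from_quat(o["ee_rot"])
    e=sgn*np.array([-np.sin(yaw),np.cos(yaw),0]);x=np.array([0,0,-1.])
    G=np.stack([x,np.cross(e,x),e],1)
    w=(R.inv()*Rn.from_matrix(G)).as_rotvec(degrees=True)
    return w.round(2),(R.inv().apply(tgt-o["position"])*1000).round(1)
E
python3 - <<'E'
from h import *
from workcell import readout,camera
o=readout.get_obs();print(Rn.from_quat(o["ee_rot"]).as_matrix().round(3))
for s in(1,-1):print(goal(o,D2W([-40,40,0])if 0 else D2W(np.array([-.04,.04,.25])),s))
c=camera("wrist");print(c["T_tool_cam"].round(3));cv2.imwrite("pics/w0.png",c["pixels"][:,:,::-1])
E
```

```text
[[-0.     0.937  0.35 ]
 [ 0.001  0.35  -0.937]
 [-1.    -0.    -0.001]]
(array([ 1.263e+02, -4.000e-02,  8.000e-02]), array([ -18.8,  487.6, -493.6]))
(array([-5.37e+01, -7.00e-02, -3.00e-02]), array([ -18.8,  487.6, -493.6]))
[[ 0.    -0.293  0.956 -0.143]
 [ 0.    -0.956 -0.293  0.073]
 [ 1.     0.    -0.     0.   ]
 [ 0.     0.     0.     1.   ]]
```

View pics/w0.png

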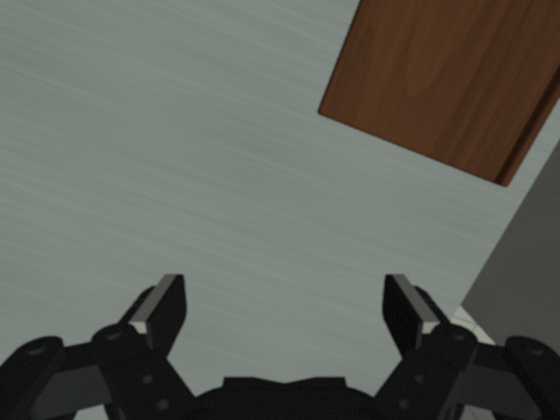

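```bash
python3 -m inch '[[[-5,0,0],[-19,49,-49],0],[[-11,0,0],[-19,98,-99],0],[[-16,0,0],[-19,146,-148],0],[[-21,0,0],[-19,195,-197],0],[[-27,0,0],[-19,244,-247],0],[[-32,0,0],[-19,293,-296],0],[[-38,0,0],[-19,341,-345],0],[[-43,0,0],[-19,390,-395],0],[[-48,0,0],[-19,439,-444],0],[[-53.7,0,0],[-19,487,-493],0]]'
python3 - <<'E'
from h import *
from workcell import readout,camera
o=readout.get_obs();print(o["position"],o["clock"],o["ft_force"]);print(goal(o,D2W(np.array([-.04,.04,.25])),-1))
E
```

```text
clock: 1.4
position: [0.474, -0.0152, 0.2503]
ee_rot: [0.096, 0.701, -0.096, 0.701]
ft_force: [2.2, -0.6, 0.1]
grip_width: 1.001
[ 0.47399727 -0.01521232  0.250298  ] 1.4 [ 2.21884639 -0.56481931  0.07991797]
(array([ 0.15, -0.  , -0.03]), array([ 0.3, 68.6, 10.5]))
```

```bash
python3 -m inch '[[[0,0,0],[0,40,10],0.2],[[0,0,0],[0,68.5,10.5],0.2],[[0,0,0],[0,68.5,10.5],0.2],[[0,0,0],[0,68.5,10.5],0.2],[[0,0,0],[0,68.5,10.5],0.2]]'
python3 - <<'E'
from h import *
from workcell import readout,camera
o=readout.get_obs();print(o["position"],o["clock"],o["ft_force"],o["grip_width"]);print(goal(o,D2W(np.array([-.04,.04,.25])),-1))
c=camera("wrist");cv2.imwrite("pics/w1.png",c["pixels"][:,:,::-1]);np.savez("pics/w1.npz",**c,pos=o["position"],rot=o["ee_rot"])
E
```

```text
clock: 2.02
position: [0.5024, 0.0466, 0.2503]
ee_rot: [0.097, 0.7, -0.097, 0.7]
ft_force: [-0.1, -0.1, -0.3]
grip_width: 0.803
[0.50244703 0.04663573 0.25029562] 2.025 [-0.10088213 -0.05887232 -0.25196004] 0.8026143626633238
(array([0.05, 0.  , 0.01]), array([ 0.3,  1.4, -0.2]))
```

View pics/w1.png

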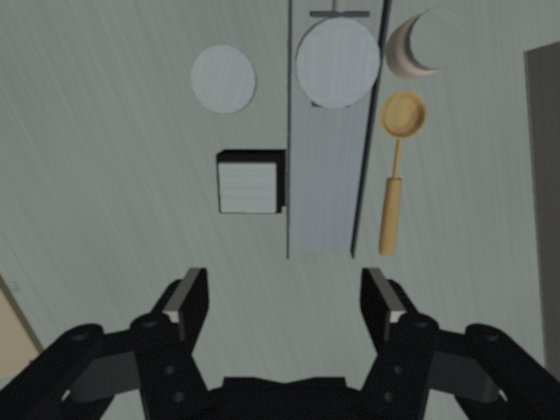

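The wrist view shows the plate at about (248,188), the seated tin at (337,62), the lane mouth at about (322,250), the spare tin at (223,79), and both fingertips near row 270.

```bash
cat >> h.py <<'E'
def wcam(c):
    T=np.eye(4);T[:3,:3]=Rn.from_quat(c["rot"]).as_matrix();T[:3,3]=c["pos"]
    return dict(intrinsics=c["intrinsics"],extrinsics=np.linalg.inv(T@c["T_tool_cam"]),range_z=c["range_z"],pixels=c["pixels"])
E
python3 - <<'E'
from h import *
c=wcam(dict(np.load("pics/w1.npz")));P=depth_pts(c);im=c["pixels"]
g=cv2.cvtColor(im,cv2.COLOR_RGB2GRAY)
# plate: depth z 0.06..0.08 within ROI and bright
roi=np.zeros_like(g,bool);roi[150:225,205:290]=1
m=(roi&(P[...,2]>.064)&(P[...,2]<.075)&(g>120)).astype(np.uint8)
m=cv2.morphologyEx(m,cv2.MORPH_OPEN,np.ones((3,3)))
k=max(cv2.findContours(m,0,2)[0],key=cv2.contourArea);r=cv2.minAreaRect(k);b=cv2.boxPoints(r)
B=np.array([ray_plane(c,*p,.0698)for p in b])
print("plate",r,B.mean(0).round(4),[np.linalg.norm(B[i]-B[i-1]).round(4) for i in range(4)], np.median(P[m>0],0).round(4))
pl=B.mean(0)
# tin top
roi[:]=0;roi[0:115,285:390]=1
m=(roi&(P[...,2]>.096)&(g>110)).astype(np.uint8);m=cv2.morphologyEx(m,cv2.MORPH_OPEN,np.ones((7,7)))
k=max(cv2.findContours(m,0,2)[0],key=cv2.contourArea);e=cv2.fitEllipse(k)
tin=ray_plane(c,*e[0],.1056);print("tin",e,tin.round(4),P[int(e[0][1]),int(e[0][0])].round(4))
d=(tin-pl)[:2];print("len",np.hypot(*d),"yaw1",np.degrees(np.arctan2(d[1],d[0])-np.arctan2(-78,107.8)))
# lane floor: bright between walls, rows
roi[:]=0;roi[110:262,285:365]=1
Lx=[];
for v in range(120,245,5):
    row=np.array([x for x in range(285,370) if g[v,x]>125 and P[v,x,2]>.02])
    if v%20==0: print(v,row.min(),row.max(),P[v,(row.min()+row.max())//2].round(4))
    L=P[v,row.min()+3:row.max()-3].mean(0);Lx.append(L)
Lx=np.array(Lx);a=np.polyfit(Lx[:,1],Lx[:,0],1);print("lane yaw",90-np.degrees(np.arctan(a[0])),np.polyval(a,Lx[:,1].mean()),Lx[:,1].mean(), "slope",np.degrees(np.arctan(np.polyfit(Lx[:,1],Lx[:,2],1)[0]*np.cos(np.arctan(a[0])))))
for nm,yaw in(("y",74.2),):
  pass
E
```

```text
plate ((246.5, 188.0), (48.0, 55.0), 90.0) [0.4661 0.0592 0.0698] [np.float64(0.0482), np.float64(0.0529), np.float64(0.0482), np.float64(0.0553)] [0.467  0.06   0.0699]
tin ((337.0091552734375, 62.45545196533203), (81.32783508300781, 91.56475067138672), 25.3624324798584) [0.5713 0.1429 0.1056] [0.5712 0.1431 0.1064]
len 0.13441473561660186 yaw1 74.37126773585163
120 293 365 [0.5597 0.1001 0.0659]
140 293 362 [0.5541 0.0822 0.0609]
160 292 359 [0.5482 0.063  0.0549]
180 292 356 [0.5427 0.0424 0.0496]
200 292 354 [0.5369 0.02   0.0429]
220 292 351 [ 0.5295 -0.003   0.038 ]
240 292 348 [ 0.5228 -0.0295  0.0287]
lane yaw 73.96410277570476 0.5417857612583349 0.040047264249957984 slope 14.866190160522622
```

```bash
sed -i 's/^yaw=.*/yaw=np.radians(74.2); O=np.array([.5527,.0770,0])/' h.py
python3 - <<'E'
from h import *
from workcell import readout
print(goal(readout.get_obs(),D2W(np.array([-.04,.041,.085])),-1))
E
```

```text
(array([0.05, 0.  , 0.  ]), array([165.3,   2.8,  -0.9]))
```

```bash
python3 -m inch '[[[0,0,0],[40,3,-1],0.2],[[0,0,0],[80,3,-1],0.2],[[0,0,0],[115,3,-1],0.2],[[0,0,0],[145,3,-1],0.2],[[0,0,0],[160,3,-1],0.2],[[0,0,0],[165,3,-1],0.2],[[0,0,0],[165,3,-1],0.2],[[0,0,0],[165,3,-1],0.2]]'
python3 - <<'E'
from h import *
from workcell import readout,camera
o=readout.get_obs();print(o["clock"],o["ft_force"],o["grip_width"]);print(goal(o,D2W(np.array([-.04,.041,.085])),-1))
for n in("wrist","scene"):
    c=camera(n);cv2.imwrite(f"pics/{n}2.png",c["pixels"][:,:,::-1] if n=="wrist" else cv2.resize(c["pixels"][130:270,220:380,::-1],None,fx=4,fy=4,interpolation=cv2.INTER_CUBIC))
E
```

```text
clock: 3.08
position: [0.503, 0.0499, 0.0863]
ee_rot: [0.097, 0.7, -0.097, 0.701]
ft_force: [-1.0, 0.2, 0.9]
grip_width: 0.801
3.075 [-0.98295217  0.23591349  0.92075395] 0.8009314880578015
(array([ 0.05,  0.1 , -0.02]), array([ 1.3, -0.4, -0.6]))
```

View pics/wrist2.png

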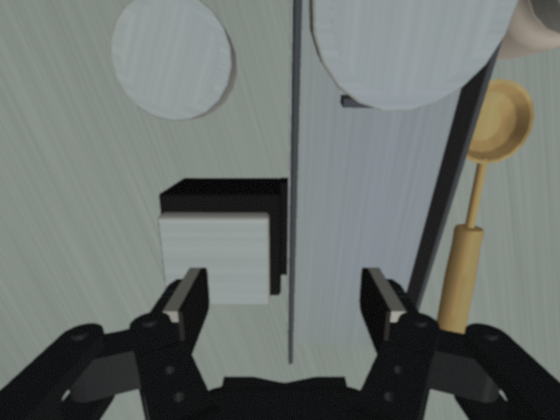

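View pics/scene2.png

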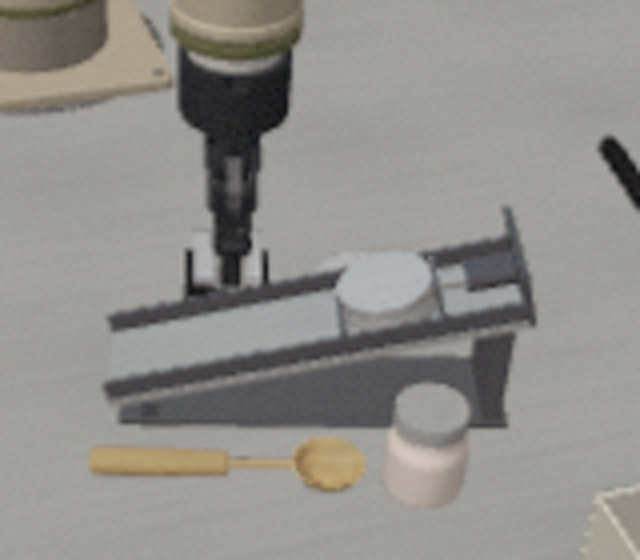

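Wrist view: the left finger (195,290) is over the plate and the right finger (372,290) is over the lane, with the wall at column 292 between them. I'll lower in small steps and watch the force.

```bash
python3 -m inch '[[[0,0,0],[8,0,0],0.2],[[0,0,0],[14,0,0],0.2],[[0,0,0],[18,0,0],0.2],[[0,0,0],[20,0,0],0.2],[[0,0,0],[20,0,0],0.2]]'
python3 - <<'E'
from workcell import readout,camera
import cv2
o=readout.get_obs();print(o["position"],o["ft_force"],o["torque"],o["grip_width"])
c=camera("wrist");cv2.imwrite("pics/w3.png",c["pixels"][:,:,::-1])
E
```

```text
clock: 3.8
position: [0.5028, 0.0499, 0.066]
ee_rot: [0.097, 0.7, -0.097, 0.701]
ft_force: [-0.6, -1.5, 0.4]
grip_width: 0.799
[0.50280783 0.04994924 0.06596147] [-0.63237829 -1.53881301  0.39076281] [-0.01416708 -0.02100251  0.02662625] 0.7987655112826462
```

View pics/w3.png

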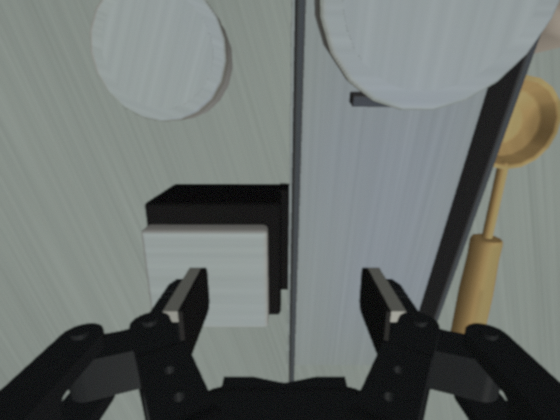

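```bash
python3 -m inch '[[[0,0,0],[3,0,0],0.2],[[0,0,0],[6,0,0],0.2],[[0,0,0],[6,0,0],0.2]]'; python3 -m inch '[[[0,0,0],[2,0,0],0.2],[[0,0,0],[3,0,0],0.2],[[0,0,0],[3,0,0],0.2]]'
```

```text
clock: 4.22
position: [0.5029, 0.05, 0.06]
ee_rot: [0.097, 0.7, -0.097, 0.701]
ft_force: [-0.1, -0.8, 0.7]
grip_width: 0.803
clock: 4.6
position: [0.5029, 0.05, 0.0569]
ee_rot: [0.097, 0.7, -0.097, 0.701]
ft_force: [0.4, -0.4, 1.6]
grip_width: 0.8
```

```bash
python3 -m inch '[[[0,0,0],[2,0,0],0.2],[[0,0,0],[3,0,0],0.2],[[0,0,0],[3,0,0],0.2]]'
python3 - <<'E'
from workcell import readout,camera
import cv2
o=readout.get_obs();print(o["position"],o["ft_force"],o["torque"],o["grip_width"])
c=camera("wrist");cv2.imwrite("pics/w4.png",c["pixels"][:,:,::-1])
E
```

```text
clock: 4.97
position: [0.5029, 0.0499, 0.0539]
ee_rot: [0.097, 0.7, -0.097, 0.701]
ft_force: [-1.8, -1.3, 4.0]
grip_width: 0.798
[0.50290048 0.0498862  0.05386737] [-1.79798177 -1.29522633  3.95993747] [-0.11554468  0.35571843 -0.0451002 ] 0.7982895205112575
```

View pics/w4.png

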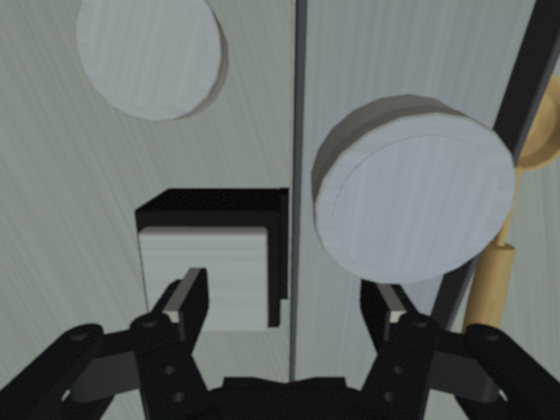

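The tin has come free, at (415,190), and is up against the lane finger. I'll press the plate the rest of the way down.

```bash
python3 -m inch '[[[0,0,0],[2,0,0],0.2],[[0,0,0],[4,0,0],0.2],[[0,0,0],[4,0,0],0.2],[[0,0,0],[4,0,0],0.2]]'; python3 -m inch '[[[0,0,0],[0.7,0,0],0.2],[[0,0,0],[1,0,0],0.2],[[0,0,0],[1,0,0],0.2]]'
python3 - <<'E'
from workcell import readout,camera
import cv2
o=readout.get_obs();print(o["position"],o["ft_force"],o["torque"],o["grip_width"])
c=camera("wrist");cv2.imwrite("pics/w5.png",c["pixels"][:,:,::-1])
E
```

```text
clock: 5.52
position: [0.5029, 0.0499, 0.0504]
ee_rot: [0.097, 0.7, -0.097, 0.701]
ft_force: [-4.6, -1.3, 13.6]
grip_width: 0.8
clock: 5.9
position: [0.5029, 0.0499, 0.0503]
ee_rot: [0.097, 0.7, -0.097, 0.701]
ft_force: [-6.4, -1.0, 18.0]
grip_width: 0.8
[0.50294074 0.04988406 0.0502993 ] [-6.42060102 -0.98272888 18.02657476] [-0.17692507  2.10975399 -0.00600427] 0.8004944584445473
```

View pics/w5.png

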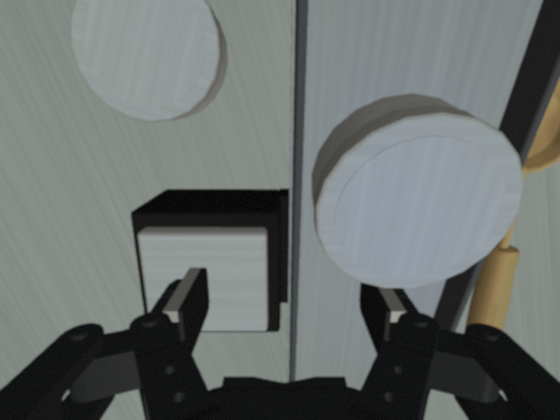

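```bash
python3 -m inch '[[[0,0,0],[0.5,0,0],0.2],[[0,0,0],[0.5,0,0],0.2],[[0,0,0],[0.5,0,0],0.2],[[0,0,0],[0.5,0,0],0.2]]'
python3 - <<'E'
from h import *
from workcell import readout,camera
def look():
    o=readout.get_obs();c=camera("wrist");c["pos"]=o["position"];c["rot"]=o["ee_rot"]
    w=wcam(c);P=depth_pts(w);Q=Rn.from_euler('z',-yaw).apply((P-O).reshape(-1,3)).reshape(P.shape)
    g=cv2.cvtColor(w["pixels"],cv2.COLOR_RGB2GRAY)
    # tin top in disp frame: height above floor
    h=(Q[...,2]-(.0786+(Q[...,0]-.075)*np.tan(np.radians(15))))*np.cos(np.radians(15))
    m=((abs(h-.028)<.003)&(abs(Q[...,1])<.037)&(Q[...,0]>-.05)).astype(np.uint8);m[300:]=0
    m=cv2.morphologyEx(m,cv2.MORPH_OPEN,np.ones((7,7)))
    k=max(cv2.findContours(m,0,2)[0],key=cv2.contourArea);e=cv2.fitEllipse(k)
    q=Q[m>0];print("tin",np.round(e[0],1),"disp min/max",q.min(0).round(4),q.max(0).round(4))
    p=Q[240:262,215:260].reshape(-1,3);print("plate z",np.median(p,0).round(4));print(o["clock"],o["position"],o["ft_force"],o["grip_width"])
look();look()
c=camera("scene");cv2.imwrite("pics/s6.png",cv2.resize(c["pixels"][130:270,220:380,::-1],None,fx=4,fy=4,interpolation=cv2.INTER_CUBIC))
E
```

```text
clock: 6.45
position: [0.5029, 0.0499, 0.0504]
ee_rot: [0.096, 0.7, -0.098, 0.701]
ft_force: [-4.0, -1.3, 14.0]
grip_width: 0.799
tin [417.5 199.6] disp min/max [-0.0347 -0.0348  0.0762] [0.0343 0.0318 0.0981]
plate z [-0.0236  0.0623  0.0577]
6.45 [0.50291813 0.04985921 0.05040998] [-4.00826533 -1.31428656 13.95790843] 0.7985338037384379
tin [417.9 199.1] disp min/max [-0.0303 -0.0352  0.0776] [0.0343 0.0318 0.0978]
plate z [-0.0236  0.0622  0.0577]
6.5 [0.50293688 0.04985151 0.05041513] [-4.85767402 -1.96916729 13.87911204] 0.7932949904709335
```

View pics/s6.png

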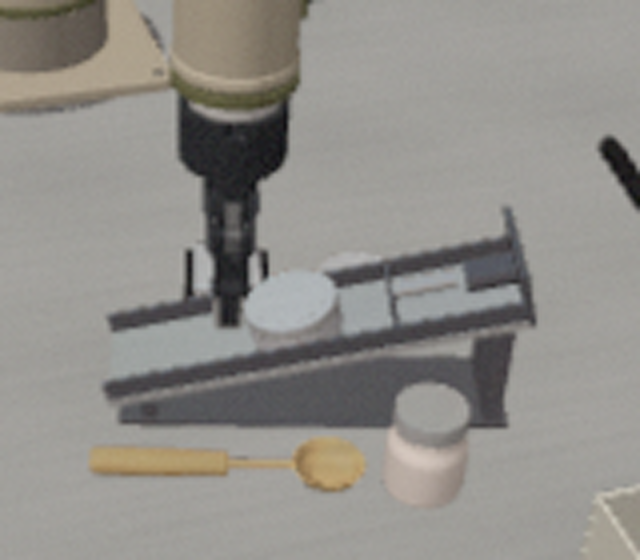

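Plate top measures 57.7 mm, which is fully down. The tin is at rest against the lane finger, about 73 mm from its seat, and has not moved between two looks. Handing in.

```bash
python3 -c "
from workcell import manip,readout
print(manip.hand_in());o=readout.get_obs();print(o['clock'],o['ft_force'])"
```

```text
the job is handed in; nothing more can be done
None
the job is handed in; nothing more can be done
```

The tin is out of its seat and resting against the barrier finger, with the other finger still holding the release plate fully down. I handed the job in at about 6.5 s.

I set the open fingers across the side wall, one in the lane and one over the plate, and lowered them together in small steps. The tin came free partway down the press and slid onto the lane finger. I then pressed the plate to its stop.

Last checks before handing in:
- **Plate:** the top measured 57.7 mm above the table, against 57.8 mm when fully down. The push was steady at about 14 N (18 N at most in the readings I took).
- **Tin:** it sits wholly on the lane, about 73 mm downhill of its seat, touching the barrier finger. Its position agreed to within half a pixel between two pictures 0.05 s apart. I did not check it over a longer time.
- **Other things:** the jar, spoon and spare tin look unmoved in the pictures. I did not measure them again or look again at the things farther off, but the arm touched nothing there.

One estimate was off: I took the first contact with the plate to be about 5 mm lower than it was. The tin therefore released a step earlier than I expected, but the barrier finger was already in the lane. No check failed.

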